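Open the square sample jar in the bracing nest and hold its cap over the mouth

ROBOT

A 6-joint arm with a two-finger parallel gripper is mounted at the origin on the work surface. World frame = base frame: x ahead of the robot, y to its left, z up, the work surface at z = 0. Lengths are in m, angles in rad, forces in N, time in s.
With the tool pointing down it reaches from about 0.325 to 0.85 m from the base axis. Payload 15.5 kg.
Tool frame: the origin (TCP) lies midway between the tips of the shut fingers; the grasp point (between the pads) lies bot.hold_point_z behind it (bot.hold_point_z is the distance from the TCP to the grasp point, in m); z points along the fingers, y is the line along which they close (so a half turn about z gives the same grasp; the last joint's range is limited). The gripper opens to 91 mm and grips with 3 to 60 N. Pads are 32 mm wide; open, the fingers measure 118 mm over their backs; the gripper's body (76 mm by 178 mm) begins 60 mm behind the grasp point.
Start: joints at [1.052, 0.494, 1.345, -0, 1.302, -0.096], TCP at [0.256, 0.57, 0.214] pointing down, gripper open.
Joint ranges: [-2.91, 2.91], [-0.82, 2.16], [0.22, 2.67], [-1.22, 4.37], [0.12, 2.79], [-3.08, 3.08]. Speed limits (rad/s): [1.89, 1.89, 2.57, 3.01, 3.01, 3.01].

INTERFACE

Orientations are given as a unit quaternion [x, y, z, w].
In Python, from station import get_state, vision, bot gives the robot as it stands.
- The arm moves only by the shell command python3 -m pendant 'ROWS' [OPENING] [FORCE]. ROWS is JSON, a list of rows, each an object with "translation": the shift along the world's x, y, z in m, a list of three; "turn": the turn about the world's z in rad. In form: [{"translation": [dx, dy, dz], "turn": turn}, ...]. A call has 1 to 12 rows; each row is the pose to reach, as a shift and turn from the pose commanded when the call began; what a row does not reach only later rows make up. A row lasts 1/12 s, in which the tool goes at most 41.7 mm and 7.16 degrees, less where a joint would pass 70% of its speed; a pose out of reach is approached as far as the arm can. A call with a gripper value outside its range is refused whole. OPENING is the gripper command: -1 is fully open, 1 is shut, values between are in proportion, set as the call begins (- or left out, the last holds). The fingers move at their own pace and stop on an object; FORCE is the grip in N (left out, the last holds). Time passes only in rows, so rows that repeat a pose let the fingers close. It gives the time, the measured TCP pose, the force, the opening and the grip force at its end, in the units of the state.
- get_state(): the state, without advancing time (a new reading comes with each control period).
- vision.camera(name): name is "scene" or "top" or "wrist"; returns a dict with "frame" (480x640x3 uint8, blue, green, red), "intrinsics" (3x3 intrinsics, pixels), "k1" (the pictures are not rectified: a ray, as slopes to the right and down, at radius r is drawn at 1 + k1 r^2 times it, then the intrinsics apply), "R" (3x3) and "t" (3): a world point X has camera coordinates R X + t; the wrist camera has in their place "hand_eye" (4x4, takes a point from camera to tool coordinates, whose origin is the TCP and whose axes are the flange's). Camera axes: x right, y down, z forward; pixel columns grow to the right and rows downward; lengths in m; the calibration is good to about 2 mm. A picture is of the moment at which its call begins: read the wrist's pose just before it. There is no depth.
- bot.hand_in(): hands the job in; it is judged then, once.
The state is a dict: "t": time; "qpos": joint angles; "qd": joint speeds; "joint_torque": joint torques, N m; "position": TCP position; "ee_rot": TCP orientation; "wrist_force": force on the tool from outside, world axes, zero at the start; "torque": the same for the moment, N m; "width": opening from 0.0 (shut) to 1.0 (fully open); "grip_force": force on a finger pad.
Only numpy, scipy, OpenCV 4.12 (cv2) and the standard library are available. Lean on these libraries where they do the work, as an engineer would, in place of code of your own. Each camera call takes 0.05 s, during which the arm holds its last target. There are 200 camera calls.

TASK

Take the square jar and seat it, cap up and fully home, in the square pocket of the white bracing nest. Then, with the nest bracing the jar, unscrew the tight cap anticlockwise (about a sixth of a turn), stop turning when its threads let go, and lift it straight up without pulling the jar out of the nest. Finish still holding the cap level, about two centimetres above the jar's mouth; leave the other things on the table alone.

Things in the scene. Friction and masses are not known exactly. Their poses are not given: they have to be found in the camera images.
- jar: the square jar: amber glass body 60 x 60 mm, 70 mm high, flats along its own x and y (safe to grip), paper labels on two sides, upright, 0.3 to 0.5 kg with cap. Origin at the centre of its base, z up. Shoulder 52 mm across, 70 to 75 mm up, then a 40 mm round neck hidden by the cap; its top, the mouth, is 101 mm above the base
- cap: the square jar's metal cap: 58 mm across, 24 mm high, ridged skirt; origin at the centre of its lower rim, z up. Screwed on, its rim is 80 mm and its flat top 104 mm above the jar's base. Four inner lugs sit under four thread segments of the neck; turning takes about 0.25 N m. It does not rise while turning; once free it lifts straight off, the rim passing the mouth after 21 mm
- thread (a joint): how far the cap has turned the threads, rad: 0 at the tight start, grows anticlockwise seen from above, end stop at 1.5. From 0.80 to 1.15 (best 0.98) the lugs are free and the cap lifts off; before that it is held, beyond it the next thread segments catch it again. Follows the cap with up to 0.06 of play; stays when the cap is off
- nest: white plastic block fixed to the table, 104 x 104 x 30 mm, with a square pocket in its top, 66 x 66 mm, 22 mm deep, chamfered 5 mm at the mouth, sides along its own x and y. Origin at the centre of its underside, z up; the pocket floor is 8 mm above it. The jar fits at any quarter turn, then turns by no more than 0.11 rad; only its weight holds it down
- round1: round amber glass jar with the same kind of metal cap, 68 mm across, 102 mm high; origin at the centre of its base. Leave alone
- round2: a second such round jar. Leave alone
- round3: a third such round jar. Leave alone
- spare_cap: spare metal cap lying rim-down on the table, 58 mm across, 24 mm high; origin at the centre of its rim. Leave alone
- tape: roll of brown tape lying flat, 90 mm across, 24 mm high; origin at the centre of its underside. Leave alone
- spoon: tasting spoon lying on the table at the far side. Leave alone
- carton: upright gift carton, 100 x 150 x 110 mm with a carrying tab up to 140 mm. Leave alone
There are look-alikes about, which are no part of the job. What is shaped like the cap but blue is not meant.

How it is judged:
By the outcome, as a careful person would: the job done as asked, in the order asked, and still so for the second after the job is handed in, while the arm keeps its last pose, push and grip.
It also fails if it takes over 61 s, if anything falls off the work surface, if the arm or the gripper's body presses on something with over 40 N, if the wrist force passes 120 N, or if a joint passes its speed limit or range.

## Working session

There is one attempt and no reset: what is moved stays moved. The work goes in short steps, Python scripts to look and compute and a shell command to move; the robot and the scene stay as the last step left them, time stands still between calls to the robot, and variables do not carry over. Pictures are saved under pics/ and viewed, at most 10 in all, crops included, and the job is handed in when it is done.

```bash
mkdir -p pics && cat > h.py <<'E'
import numpy as np, cv2
from station import get_state, vision, bot
from scipy.spatial.transform import Rotation as Ro
def cam(n):
    s=get_state(); c=vision.camera(n); c['s']=s
    if 'hand_eye' in c and c.get('R') is None:
        T=np.eye(4);T[:3,:3]=Ro.from_quat(s['ee_rot']).as_matrix();T[:3,3]=s['position']
        W=np.linalg.inv(T@np.array(c['hand_eye']));c['R']=W[:3,:3];c['t']=W[:3,3]
    return c
def dist(c): return np.array([c['k1'],0,0,0],float)
def proj(c,P):
    return cv2.projectPoints(np.array(P,float).reshape(-1,3),cv2.Rodrigues(np.array(c['R'],float))[0],np.array(c['t'],float),np.array(c['intrinsics'],float),dist(c))[0].reshape(-1,2)
def atz(c,px,z):
    u=cv2.undistortPoints(np.array(px,float).reshape(-1,1,2),np.array(c['intrinsics'],float),dist(c)).reshape(-1,2)
    R=np.array(c['R']);o=-R.T@np.array(c['t']);d=np.c_[u,np.ones(len(u))]@R
    return o+d*((z-o[2])/d[:,2])[:,None]
E
python3 - <<'E'
from h import *
import pickle
for n in ('top','scene'):
    c=cam(n);cv2.imwrite(f'pics/{n}0.png',c['frame']);pickle.dump(c,open(n+'.pkl','wb'));print(n,-np.array(c['R']).T@c['t'])
print(bot.hold_point_z,get_state())
E
```

```text
top [ 0.53497319 -0.01359633  1.03899136]
scene [ 1.507337   -0.15160816  0.75134725]
0.0188 {'t': 0.1, 'qpos': array([ 1.05250295e+00,  4.94140651e-01,  1.34605344e+00, -2.36502368e-05,
        1.30246563e+00, -9.55019575e-02]), 'qd': array([-8.32090128e-04, -2.58994136e-03,  3.92482960e-04,  9.42894866e-05,
       -1.34111029e-03, -3.36207726e-04]), 'joint_torque': array([ 9.07234935e-04, -8.80236053e+01, -3.82541621e+01,  7.05839368e-02,
        4.85223520e-02,  3.09376230e-05]), 'position': array([0.25628667, 0.56968183, 0.21339102]), 'ee_rot': array([ 2.09821643e-01,  9.77739532e-01, -5.12052843e-04, -1.50315721e-04]), 'wrist_force': array([-0.05580706,  0.00623954, -0.2294324 ]), 'torque': array([ 0.00178465,  0.00944147, -0.05386773]), 'grip_force': 0.0, 'width': 1.001159825693869}
```

View pics/top0.png

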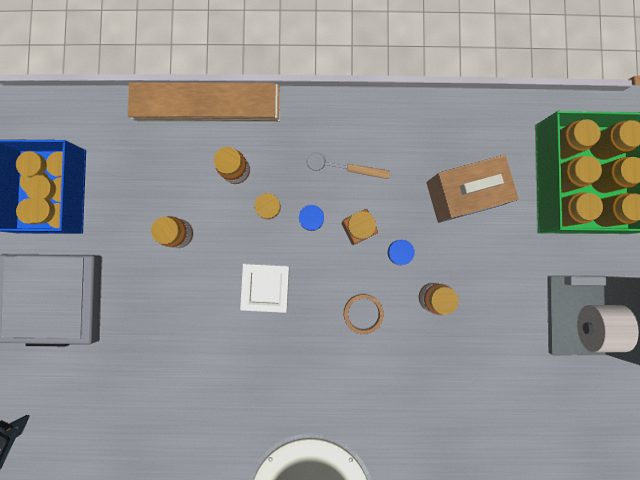

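View pics/scene0.png

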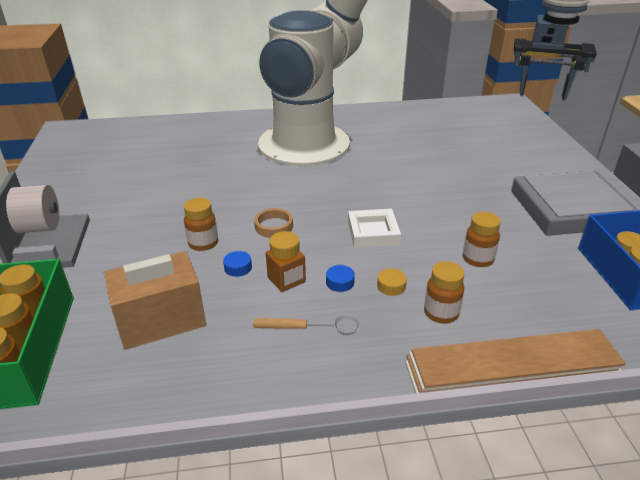

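The jar candidates are at top px (361,225), (231,163), (170,231) and (441,299). Only (361,225), which is (286,262) in the scene view, has a square body, so I'll confirm it in an enlarged crop alongside the nest.

```bash
python3 - <<'E'
from h import *
import pickle
c=pickle.load(open('top.pkl','rb'));f=c['frame']
a=cv2.resize(f[195:255,330:390],None,fx=6.6,fy=6.6,interpolation=cv2.INTER_CUBIC)
b=cv2.resize(f[258:318,235:295],None,fx=6.6,fy=6.6,interpolation=cv2.INTER_CUBIC)
cv2.imwrite('pics/crop1.png',np.hstack([a,b]))
# cap ellipse
hsv=cv2.cvtColor(f,cv2.COLOR_BGR2HSV);print(hsv[225,361],hsv[238,352])
# nest: white
m=(cv2.inRange(hsv,(0,0,205),(180,40,255)));
n,l,s,ce=cv2.connectedComponentsWithStats(m[240:330,220:310]);i=1+s[1:,4].argmax();pts=np.argwhere(l==i)[:,::-1]+[220,240]
r=cv2.minAreaRect(pts.astype(np.float32));bp=cv2.boxPoints(r);print(r);
P=atz(c,bp,.03);print(P,P.mean(0),np.linalg.norm(np.diff(P,axis=0),axis=1))
print('cap',atz(c,[[361,225]],.104),'blue',atz(c,[[401,252],[311,217]],.024),'tape',atz(c,[[364,313]],.024),'gold spare',atz(c,[[267,206]],.024),'round',atz(c,[[445,300]],.102))
E
```

```text
[ 20 153 183] [ 12 147 142]
((264.0359191894531, 287.81768798828125), (45.98897933959961, 46.09409713745117), 3.012787342071533)
[[0.42898155 0.16055251 0.03      ]
 [0.53253504 0.15687536 0.03      ]
 [0.52801599 0.05284136 0.03      ]
 [0.42456018 0.05704564 0.03      ]] [0.47852319 0.10682872 0.03      ] [0.10361876 0.10413211 0.10354121]
cap [[ 0.61610746 -0.10432276  0.104     ]] blue [[ 0.56206575 -0.20365425  0.024     ]
 [ 0.64040055  0.00246608  0.024     ]] tape [[ 0.42321648 -0.11962344  0.024     ]] gold spare [[0.66484947 0.10358815 0.024     ]] round [[ 0.46004293 -0.28153482  0.102     ]]
```

View pics/crop1.png

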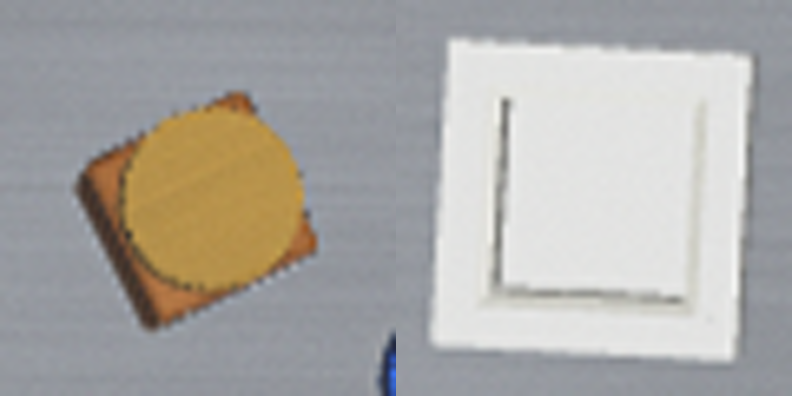

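The crop shows the amber square body under a gold cap, with corners at about (82,178), (243,92) and (317,248) in the crop. This is the jar. The nest is the white block with its pocket edges parallel to the sides. Next I fit the jar pose by silhouette in both views.

```bash
cat > fit.py <<'E'
from h import *
import pickle
from scipy.optimize import minimize
def model(c,x,y,w,z=0):
    b=np.array([[sx*.03,sy*.03,h] for sx in(-1,1) for sy in(-1,1) for h in(0,.07)])
    a=np.linspace(0,2*np.pi,40);k=np.vstack([np.c_[.029*np.cos(a),.029*np.sin(a),0*a+h] for h in(.08,.104)])
    out=np.zeros((480*4,640*4),np.uint8);R=Ro.from_euler('z',w).as_matrix()
    for p in(b,k): cv2.fillConvexPoly(out,np.round((cv2.convexHull(proj(c,p@R.T+[x,y,z]).astype(np.float32))*4)+1.5).astype(int),1)
    return out
def mask(c,cx,cy,r):
    h=cv2.cvtColor(cv2.resize(c['frame'],None,fx=4,fy=4,interpolation=cv2.INTER_LINEAR),cv2.COLOR_BGR2HSV)
    m=cv2.inRange(h,(2,90,30),(30,255,255));o=np.zeros_like(m);o[(cy-r)*4:(cy+r)*4,(cx-r)*4:(cx+r)*4]=1;m=m*o
    cn=max(cv2.findContours(m,cv2.RETR_EXTERNAL,cv2.CHAIN_APPROX_NONE)[0],key=cv2.contourArea)
    q=np.zeros_like(m);cv2.drawContours(q,[cn],-1,1,-1);return q
if __name__=='__main__':
    T=pickle.load(open('top.pkl','rb'));S=pickle.load(open('scene.pkl','rb'))
    L=[(T,mask(T,361,225,32)),(S,mask(S,286,262,36))]
    for sel in ([0],[1],[0,1]):
        f=lambda v:sum((model(L[i][0],*v)!=L[i][1]).sum()/L[i][1].sum() for i in sel)
        r=minimize(f,[.613,-.104,.47],method='Nelder-Mead',options=dict(initial_simplex=[[.613,-.104,.47],[.62,-.104,.47],[.613,-.098,.47],[.613,-.104,.55]],xatol=1e-4,fatol=1e-5));print(sel,r.x,r.fun)
E
python3 fit.py
```

```text
[0] [ 0.61735186 -0.10625438  0.47313263] 0.11177757963848585
[1] [ 0.61400245 -0.10686745  0.31567741] 0.13791766109785203
[0, 1] [ 0.61740389 -0.10660595  0.47396734] 0.2810598171516963
```

```bash
python3 -m pendant '[{"translation":[0.018,-0.034,0],"turn":-0.06},{"translation":[0.036,-0.068,0],"turn":-0.12},{"translation":[0.054,-0.102,0],"turn":-0.18},{"translation":[0.072,-0.136,0],"turn":-0.24},{"translation":[0.09,-0.17,0],"turn":-0.3},{"translation":[0.108,-0.204,0],"turn":-0.36},{"translation":[0.126,-0.238,0],"turn":-0.42},{"translation":[0.144,-0.272,0],"turn":-0.48},{"translation":[0.162,-0.306,0],"turn":-0.54},{"translation":[0.18,-0.34,0],"turn":-0.6},{"translation":[0.198,-0.374,0],"turn":-0.64},{"translation":[0.216,-0.408,0],"turn":-0.68}]' -1
python3 -m pendant '[{"translation":[0.018,-0.034,0],"turn":0},{"translation":[0.036,-0.068,0],"turn":0},{"translation":[0.054,-0.102,0],"turn":0},{"translation":[0.072,-0.136,0],"turn":0},{"translation":[0.09,-0.17,0],"turn":0},{"translation":[0.108,-0.204,0],"turn":0},{"translation":[0.126,-0.238,0],"turn":0},{"translation":[0.144,-0.268,0],"turn":0},{"translation":[0.144,-0.268,0],"turn":0},{"translation":[0.144,-0.268,0],"turn":0},{"translation":[0.144,-0.268,0],"turn":0}]'
python3 - <<'E'
from h import *
c=cam('wrist');f=c['frame'].copy();cv2.imwrite('pics/wraw.png',f)
s=c['s'];y=Ro.from_quat(s['ee_rot']).as_matrix()[:,1];print(s['position'],np.arctan2(y[1],y[0]),s['qpos'])
from fit import model
R=Ro.from_euler('z',.47).as_matrix()
for z,h in((.07,.03),):
    q=proj(c,np.array([[h,h,z],[-h,h,z],[-h,-h,z],[h,-h,z]])@R.T+[.616,-.1065,0]);cv2.polylines(f,[q.round().astype(int)],True,(0,255,0),1)
a=np.linspace(0,6.28,50);q=proj(c,np.c_[.616+.029*np.cos(a),-.1065+.029*np.sin(a),0*a+.104]);cv2.polylines(f,[q.round().astype(int)],True,(255,0,255),1)
cv2.imwrite('pics/w1.png',f)
E
```

```text
t: 1.1
position: [0.4728, 0.1601, 0.2139]
ee_rot: [0.525, 0.851, -0.0, -0.0]
wrist_force: [0.9, 0.1, 0.4]
width: 0.998
grip_force: 0.0
t: 2.02
position: [0.6159, -0.1058, 0.2134]
ee_rot: [0.524, 0.852, -0.0, -0.001]
wrist_force: [-0.2, 0.0, -0.2]
width: 0.999
grip_force: 0.0
[ 0.61593527 -0.10578778  0.21343598] 0.467621976637556 [-2.65699487e-01  4.94556284e-01  1.34515847e+00  1.74440502e-04
  1.30308471e+00 -7.33367343e-01]
```

View pics/w1.png

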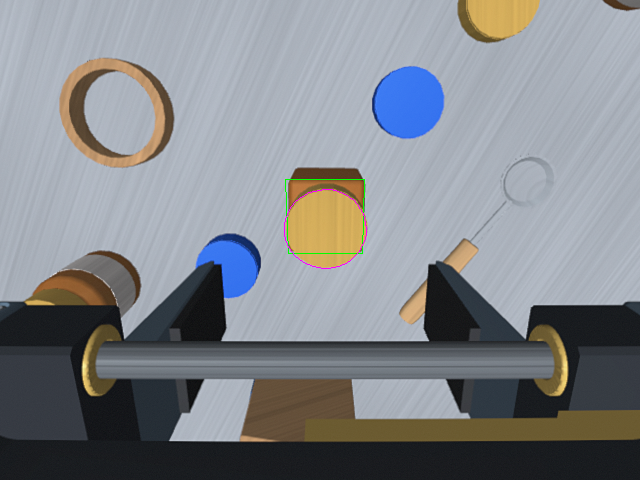

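The picture shows the jar at (326,215), with the predicted body and cap outlines lying on it to about 1 mm. I'm descending to grip the flats.

```bash
python3 -m pendant '[{"translation":[0,-0.0005,-0.03],"turn":0},{"translation":[0,-0.0005,-0.06],"turn":0},{"translation":[0,-0.0005,-0.09],"turn":0},{"translation":[0,-0.0005,-0.115],"turn":0},{"translation":[0,-0.0005,-0.14],"turn":0},{"translation":[0,-0.0005,-0.16],"turn":0},{"translation":[0,-0.0005,-0.177],"turn":0},{"translation":[0,-0.0005,-0.177],"turn":0},{"translation":[0,-0.0005,-0.177],"turn":0}]' -1
python3 -m pendant '[{"translation":[0,0,0],"turn":0},{"translation":[0,0,0],"turn":0},{"translation":[0,0,0],"turn":0},{"translation":[0,0,0],"turn":0},{"translation":[0,0,0],"turn":0},{"translation":[0,0,0],"turn":0},{"translation":[0,0,0],"turn":0},{"translation":[0,0,0],"turn":0},{"translation":[0,0,0],"turn":0}]' 1 35
```

```text
t: 2.82
position: [0.6158, -0.1055, 0.0368]
ee_rot: [0.523, 0.852, -0.0, -0.001]
wrist_force: [0.4, -0.6, 0.7]
width: 0.999
grip_force: 0.0
t: 3.57
position: [0.6168, -0.1066, 0.0375]
ee_rot: [0.524, 0.852, 0.0, 0.0]
wrist_force: [-0.7, 0.8, 7.6]
width: 0.654
grip_force: 35.0
```

```bash
python3 -m pendant '[{"translation":[0,0,0.02],"turn":0},{"translation":[0,0,0.045],"turn":0},{"translation":[0,0,0.07],"turn":0},{"translation":[-0.013,0.020,0.07],"turn":-0.05},{"translation":[-0.03,0.046,0.07],"turn":-0.11},{"translation":[-0.05,0.077,0.07],"turn":-0.18},{"translation":[-0.07,0.108,0.07],"turn":-0.26},{"translation":[-0.09,0.139,0.07],"turn":-0.34},{"translation":[-0.11,0.17,0.07],"turn":-0.42},{"translation":[-0.127,0.197,0.07],"turn":-0.48},{"translation":[-0.1375,0.213,0.07],"turn":-0.51},{"translation":[-0.1375,0.213,0.07],"turn":-0.51}]'
python3 -m pendant '[{"translation":[0,0,0],"turn":0},{"translation":[0,0,0],"turn":0},{"translation":[0,0,0],"turn":0}]'
python3 - <<'E'
from h import *
c=cam('top');s=c['s'];y=Ro.from_quat(s['ee_rot']).as_matrix()[:,1];w=np.arctan2(y[1],y[0]);p=s['position'];print(p,w,s['wrist_force'])
d=cam('scene')
def draw(c,x,y,w,dz,nx=.4785,ny=.1068,nw=-.041):
    f=cv2.resize(c['frame'],None,fx=4,fy=4,interpolation=cv2.INTER_CUBIC)
    def sq(h,z,X,Y,W,col):
        R=Ro.from_euler('z',W).as_matrix();q=proj(c,np.array([[h,h,z],[-h,h,z],[-h,-h,z],[h,-h,z]])@R.T+[X,Y,0])*4+1.5
        cv2.polylines(f,[q.round().astype(int)],True,col,1)
    sq(.03,dz,x,y,w,(0,255,0));sq(.03,dz+.07,x,y,w,(0,255,0));sq(.052,.03,nx,ny,nw,(255,0,255));sq(.033,.03,nx,ny,nw,(255,0,255))
    u=(proj(c,[[nx,ny,.06]])[0]*4).astype(int);return f[u[1]-200:u[1]+200,u[0]-190:u[0]+190]
cv2.imwrite('pics/n1.png',np.hstack([draw(c,p[0],p[1],w,p[2]-.037),draw(d,p[0],p[1],w,p[2]-.037)]))
E
```

```text
t: 4.57
position: [0.476, 0.109, 0.1068]
ee_rot: [0.722, 0.692, -0.001, -0.001]
wrist_force: [0.6, -0.1, -2.5]
width: 0.658
grip_force: 35.0
t: 4.82
position: [0.4795, 0.1059, 0.1069]
ee_rot: [0.722, 0.692, 0.0, 0.0]
wrist_force: [0.1, 0.1, -3.4]
width: 0.657
grip_force: 35.0
[0.47954288 0.10585654 0.1069116 ] -0.04236371654159277 [ 0.07275598  0.11545709 -3.4464897 ]
```

View pics/n1.png

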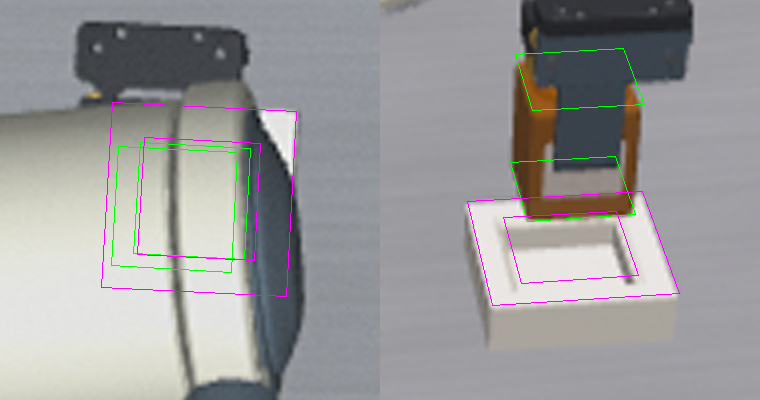

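The scene view (right half of the picture) shows the jar upright over the pocket, and both overlays agree with the real edges. I'm nudging it 1 mm and lowering.

```bash
python3 -m pendant '[{"translation":[-0.001,0.001,-0.01],"turn":0},{"translation":[-0.001,0.001,-0.02],"turn":0},{"translation":[-0.001,0.001,-0.03],"turn":0},{"translation":[-0.001,0.001,-0.037],"turn":0},{"translation":[-0.001,0.001,-0.044],"turn":0},{"translation":[-0.001,0.001,-0.05],"turn":0},{"translation":[-0.001,0.001,-0.055],"turn":0},{"translation":[-0.001,0.001,-0.059],"turn":0},{"translation":[-0.001,0.001,-0.059],"turn":0}]'
```

```text
t: 5.67
position: [0.4777, 0.1074, 0.0473]
ee_rot: [0.722, 0.692, -0.0, -0.0]
wrist_force: [-0.7, -0.3, -4.0]
width: 0.652
grip_force: 35.0
```

```bash
python3 -m pendant '[{"translation":[0,0,-0.001],"turn":0},{"translation":[0,0,-0.0018],"turn":0},{"translation":[0,0,-0.0025],"turn":0},{"translation":[0,0,-0.0025],"turn":0}]'
```

```text
t: 6.0
position: [0.4781, 0.1075, 0.0455]
ee_rot: [0.722, 0.692, 0.0, 0.0]
wrist_force: [0.2, -0.8, -4.1]
width: 0.66
grip_force: 35.0
```

```bash
python3 -m pendant '[{"translation":[0,0,-0.0008],"turn":0},{"translation":[0,0,-0.0015],"turn":0},{"translation":[0,0,-0.0015],"turn":0}]'
```

```text
t: 6.25
position: [0.4781, 0.1076, 0.0453]
ee_rot: [0.722, 0.692, 0.001, 0.0]
wrist_force: [-7.8, -0.4, 32.7]
width: 0.655
grip_force: 35.0
```

Force rises at TCP z 0.0453, the expected seated height. I'm releasing and rising to cap height.

```bash
python3 -m pendant '[{"translation":[0,0,0.001],"turn":0},{"translation":[0,0,0.001],"turn":0},{"translation":[0,0,0.001],"turn":0},{"translation":[0,0,0.001],"turn":0},{"translation":[0,0,0.001],"turn":0},{"translation":[0,0,0.001],"turn":0}]' -1
python3 -m pendant '[{"translation":[0,0,0.02],"turn":0},{"translation":[0,0,0.038],"turn":0},{"translation":[0,0,0.038],"turn":0},{"translation":[0,0,0.038],"turn":0}]' -1
python3 - <<'E'
from h import *
s=get_state();y=Ro.from_quat(s['ee_rot']).as_matrix()[:,1];print(s['position'],np.arctan2(y[1],y[0]),s['qpos'])
d=cam('scene');f=cv2.resize(d['frame'],None,fx=4,fy=4,interpolation=cv2.INTER_CUBIC)
p=s['position'];R=Ro.from_euler('z',-.042).as_matrix()
for z in(.008,.078):
    h=.03;q=proj(d,np.array([[h,h,z],[-h,h,z],[-h,-h,z],[h,-h,z]])@R.T+[.478,.1075,0])*4+1.5;cv2.polylines(f,[q.round().astype(int)],True,(0,255,0),1)
u=(proj(d,[[.4785,.107,.06]])[0]*4).astype(int);cv2.imwrite('pics/n2.png',f[u[1]-220:u[1]+180,u[0]-200:u[0]+200])
E
```

```text
t: 6.75
position: [0.4779, 0.1075, 0.0448]
ee_rot: [0.722, 0.692, -0.0, -0.0]
wrist_force: [-0.2, 0.2, 0.7]
width: 0.997
grip_force: 0.0
t: 7.08
position: [0.4785, 0.1075, 0.0835]
ee_rot: [0.722, 0.692, 0.001, 0.001]
wrist_force: [-0.5, 0.7, -0.6]
width: 0.996
grip_force: 0.0
[0.47853367 0.10752644 0.08347387] -0.04207465354238459 [9.91950897e-02 4.92266195e-01 1.81922236e+00 2.87690990e-05
 8.28292886e-01 1.41250064e-01]
```

View pics/n2.png

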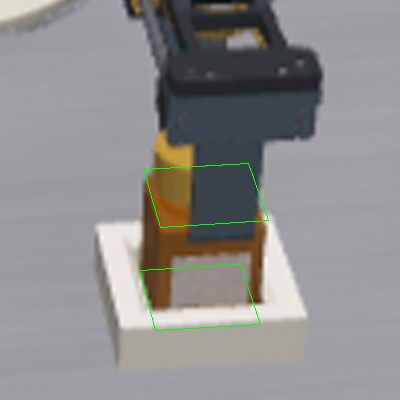

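The jar is seated, its body meeting the pocket rim as predicted and the fingers straddling the cap. I'm gripping the cap.

```bash
python3 -m pendant '[{"translation":[0,0,0],"turn":0},{"translation":[0,0,0],"turn":0},{"translation":[0,0,0],"turn":0},{"translation":[0,0,0],"turn":0},{"translation":[0,0,0],"turn":0},{"translation":[0,0,0],"turn":0},{"translation":[0,0,0],"turn":0},{"translation":[0,0,0],"turn":0}]' 1 50
python3 -c "
from h import *
s=get_state();print(s['torque'],s['wrist_force'])"
python3 -m pendant '[{"translation":[0,0,0],"turn":0.02},{"translation":[0,0,0],"turn":0.04},{"translation":[0,0,0],"turn":0.06}]'
python3 -c "
from h import *
s=get_state();print(s['torque'],s['wrist_force'])"
python3 -m pendant '[{"translation":[0,0,0],"turn":0.02},{"translation":[0,0,0],"turn":0.04},{"translation":[0,0,0],"turn":0.06}]'
python3 -c "
from h import *
s=get_state();y=Ro.from_quat(s['ee_rot']).as_matrix()[:,1];print(s['torque'],s['wrist_force'],np.arctan2(y[1],y[0]))"
```

```text
t: 7.8
position: [0.4779, 0.1075, 0.0829]
ee_rot: [0.722, 0.692, -0.0, -0.0]
wrist_force: [-0.1, -0.8, -0.8]
width: 0.631
grip_force: 50.0
[-0.08518451  0.06211081  0.01222505] [-0.07387887 -0.76301811 -0.75273284]
t: 8.05
position: [0.4779, 0.1075, 0.0829]
ee_rot: [0.7, 0.714, -0.0, 0.0]
wrist_force: [-0.1, -1.0, -0.6]
width: 0.63
grip_force: 50.0
[-0.16655371  0.03861229 -0.05090623] [-0.07272295 -0.96982276 -0.61285106]
t: 8.3
position: [0.478, 0.1075, 0.083]
ee_rot: [0.678, 0.735, 0.0, 0.0]
wrist_force: [-0.3, 0.4, 0.5]
width: 0.631
grip_force: 50.0
[-0.07106845  0.05978016 -0.01839491] [-0.32827695  0.43047575  0.52093336] 0.08008366035325343
```

```bash
cat > st.py <<'E'
from h import *
s=get_state();y=Ro.from_quat(s['ee_rot']).as_matrix()[:,1];print('>>',np.round(s['torque'],3),np.round(s['wrist_force'],1),'yaw',round(np.arctan2(y[1],y[0]),3),'z',round(s['position'][2],4),s['width'].round(3))
E
python3 -m pendant '[{"translation":[0,0,0],"turn":0.02},{"translation":[0,0,0],"turn":0.04}]'>/dev/null; python3 st.py
python3 -m pendant '[{"translation":[0,0,0],"turn":0.02},{"translation":[0,0,0],"turn":0.04}]'>/dev/null; python3 st.py
python3 -m pendant '[{"translation":[0,0,0],"turn":0.02},{"translation":[0,0,0],"turn":0.04}]'>/dev/null; python3 st.py
python3 -m pendant '[{"translation":[0,0,0],"turn":0.02},{"translation":[0,0,0],"turn":0.04}]'>/dev/null; python3 st.py
```

```text
Traceback (most recent call last):
  File "st.py", line 2, in <module>
    s=get_state();y=Ro.from_quat(s['ee_rot']).as_matrix()[:,1];print('>>',np.round(s['torque'],3),np.round(s['wrist_force'],1),'yaw',round(np.arctan2(y[1],y[0]),3),'z',round(s['position'][2],4),s['width'].round(3))
                                                                                                                                                                                                  ^^^^^^^^^^^^^^^^
AttributeError: 'float' object has no attribute 'round'
Traceback (most recent call last):
  File "st.py", line 2, in <module>
    s=get_state();y=Ro.from_quat(s['ee_rot']).as_matrix()[:,1];print('>>',np.round(s['torque'],3),np.round(s['wrist_force'],1),'yaw',round(np.arctan2(y[1],y[0]),3),'z',round(s['position'][2],4),s['width'].round(3))
                                                                                                                                                                                                  ^^^^^^^^^^^^^^^^
AttributeError: 'float' object has no attribute 'r
[... 411 characters left out ...]
                                                                           ^^^^^^^^^^^^^^^^
AttributeError: 'float' object has no attribute 'round'
Traceback (most recent call last):
  File "st.py", line 2, in <module>
    s=get_state();y=Ro.from_quat(s['ee_rot']).as_matrix()[:,1];print('>>',np.round(s['torque'],3),np.round(s['wrist_force'],1),'yaw',round(np.arctan2(y[1],y[0]),3),'z',round(s['position'][2],4),s['width'].round(3))
                                                                                                                                                                                                  ^^^^^^^^^^^^^^^^
AttributeError: 'float' object has no attribute 'round'
```

```bash
sed -i "s/,s\['width'\].round(3)//" st.py; python3 st.py
python3 -m pendant '[{"translation":[0,0,0],"turn":0.02},{"translation":[0,0,0],"turn":0.04}]'>/dev/null; python3 st.py
python3 -m pendant '[{"translation":[0,0,0],"turn":0.02},{"translation":[0,0,0],"turn":0.04}]'; python3 st.py
```

```text
>> [-0.413 -0.528 -0.218] [ 2.4 -2.6  0.7] yaw 0.24 z 0.083
>> [-0.514 -0.528 -0.281] [ 3.9 -2.2  1.4] yaw 0.28 z 0.083
t: 9.3
position: [0.4781, 0.1075, 0.083]
ee_rot: [0.585, 0.811, 0.0, 0.0]
wrist_force: [3.3, -1.2, 1.4]
width: 0.629
grip_force: 50.0
>> [-0.494 -0.638 -0.223] [ 3.3 -1.2  1.4] yaw 0.32 z 0.083
```

The torque has reached the thread's 0.25 N m with the jar braced, after about 0.11 of free jar turn. So I aim for a total turn of about 1.12; 0.36 is done.

```bash
python3 -m pendant '[{"translation":[0,0,0],"turn":0.04},{"translation":[0,0,0],"turn":0.08},{"translation":[0,0,0],"turn":0.12},{"translation":[0,0,0],"turn":0.16},{"translation":[0,0,0],"turn":0.20},{"translation":[0,0,0],"turn":0.24},{"translation":[0,0,0],"turn":0.28},{"translation":[0,0,0],"turn":0.32}]'>/dev/null; python3 st.py
for k in 1; do :; done; python3 -m pendant '[{"translation":[0,0,0],"turn":0.03},{"translation":[0,0,0],"turn":0.06}]'>/dev/null; python3 st.py
python3 -m pendant '[{"translation":[0,0,0],"turn":0.03},{"translation":[0,0,0],"turn":0.06}]'>/dev/null; python3 st.py
python3 -m pendant '[{"translation":[0,0,0],"turn":0.03},{"translation":[0,0,0],"turn":0.06}]'>/dev/null; python3 st.py
python3 -m pendant '[{"translation":[0,0,0],"turn":0.03},{"translation":[0,0,0],"turn":0.06}]'>/dev/null; python3 st.py
```

```text
>> [-0.492 -0.673 -0.265] [ 3.  -2.1  2.4] yaw 0.641 z 0.083
>> [-0.395 -0.651 -0.232] [ 3.7 -2.9  1.2] yaw 0.701 z 0.083
>> [-0.402 -0.665 -0.341] [ 3.2 -1.8  1.7] yaw 0.761 z 0.083
>> [-0.433 -0.716 -0.256] [ 4.4 -1.5  2.2] yaw 0.82 z 0.083
>> [-0.449 -0.65  -0.251] [ 3.1 -2.2  2.1] yaw 0.88 z 0.083
```

```bash
python3 -m pendant '[{"translation":[0,0,0],"turn":0.025},{"translation":[0,0,0],"turn":0.05}]'>/dev/null; python3 st.py
python3 -m pendant '[{"translation":[0,0,0],"turn":0.025},{"translation":[0,0,0],"turn":0.05}]'>/dev/null; python3 st.py
python3 -m pendant '[{"translation":[0,0,0],"turn":0.025},{"translation":[0,0,0],"turn":0.05}]'>/dev/null; python3 st.py
```

```text
>> [-0.393 -0.696 -0.175] [ 3.8 -2.4  1.3] yaw 0.93 z 0.083
>> [-0.402 -0.749 -0.284] [ 3.4 -1.6  3. ] yaw 0.98 z 0.083
>> [-0.444 -0.754 -0.264] [ 4.6 -1.2  2.1] yaw 1.03 z 0.083
```

```bash
python3 -m pendant '[{"translation":[0,0,0],"turn":0.02},{"translation":[0,0,0],"turn":0.04},{"translation":[0,0,0],"turn":0.04}]'>/dev/null; python3 st.py
python3 -m pendant '[{"translation":[0,0,0.0007],"turn":0},{"translation":[0,0,0.0014],"turn":0},{"translation":[0,0,0.002],"turn":0},{"translation":[0,0,0.002],"turn":0}]'>/dev/null; python3 st.py
python3 -c "
from h import *
f=cv2.resize(cam('scene')['frame'][150:250,325:425],None,fx=6,fy=6,interpolation=cv2.INTER_CUBIC);cv2.imwrite('pics/l1.png',f)"
```

```text
>> [-0.372 -0.835 -0.215] [ 4.3 -1.8  2.9] yaw 1.07 z 0.0829
>> [-0.239 -0.045 -0.07 ] [-0.5 -0.7 -0.8] yaw 1.068 z 0.0848
```

View pics/l1.png

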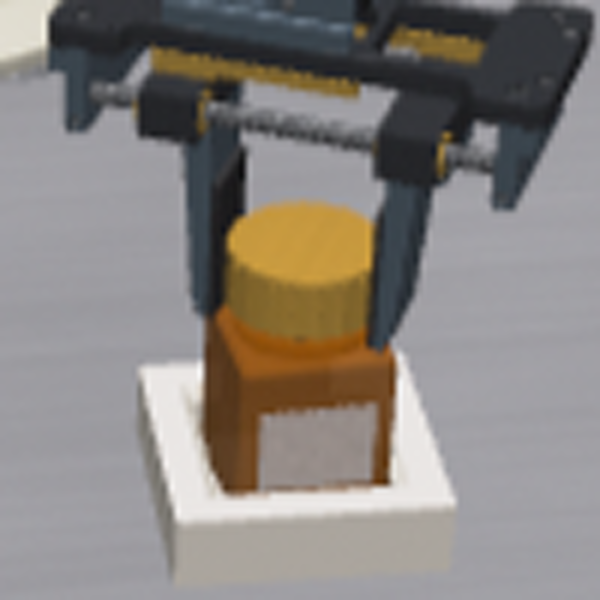

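The picture shows the jar still deep in the nest with the cap clear of the shoulder, and the force shows no jar weight (under 1 N). The threads are free, so I'm lifting straight up.

```bash
python3 -m pendant '[{"translation":[0,0,0.003],"turn":0},{"translation":[0,0,0.006],"turn":0},{"translation":[0,0,0.009],"turn":0},{"translation":[0,0,0.009],"turn":0}]'>/dev/null; python3 st.py
python3 -m pendant '[{"translation":[0,0,0.003],"turn":0},{"translation":[0,0,0.006],"turn":0},{"translation":[0,0,0.010],"turn":0},{"translation":[0,0,0.014],"turn":0},{"translation":[0,0,0.018],"turn":0},{"translation":[0,0,0.022],"turn":0},{"translation":[0,0,0.026],"turn":0},{"translation":[0,0,0.029],"turn":0},{"translation":[0,0,0.030],"turn":0},{"translation":[0,0,0.030],"turn":0},{"translation":[0,0,0.030],"turn":0},{"translation":[0,0,0.030],"turn":0}]'; python3 st.py
python3 -c "
from h import *
f=cv2.resize(cam('scene')['frame'][140:250,320:430],None,fx=5,fy=5,interpolation=cv2.INTER_CUBIC);cv2.imwrite('pics/l2.png',f)"
```

```text
>> [ 0.038 -0.045 -0.007] [ 0.  -0.7 -0.3] yaw 1.068 z 0.0946
t: 13.1
position: [0.4778, 0.1075, 0.1237]
ee_rot: [0.249, 0.969, -0.0, -0.0]
wrist_force: [-0.6, -0.5, -1.0]
width: 0.629
grip_force: 50.0
>> [-0.031 -0.042  0.01 ] [-0.6 -0.5 -1. ] yaw 1.068 z 0.1237
```

View pics/l2.png

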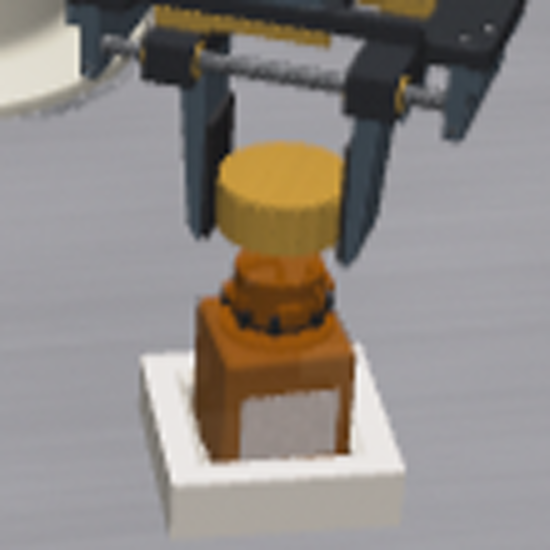

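The cap is held level about 20 mm above the mouth (lifted 41 mm), and the jar is still seated in the nest. I'm handing in.

```bash
python3 -c "
from station import bot
print(bot.hand_in())"
```

```text
the job is handed in; nothing more can be done
None
```

The jar is seated in the nest, and its cap is unscrewed and held level about 2 cm above the mouth; I handed the job in at about 13 s (limit 61 s), and no verdict was returned.

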